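# Book out a bead tray and hold it for viewing

### The arm

A 6-joint arm with a two-finger parallel gripper is mounted at the origin on the work surface. World frame = base frame: x ahead of the robot, y to its left, z up, the work surface at z = 0. Lengths are in m, angles in rad, forces in N, time in s.
With the tool pointing down it reaches from about 0.3 to 0.875 m from the base axis. Payload 6.4 kg.
Tool frame: the origin (TCP) lies midway between the tips of the shut fingers; the grasp point (between the pads) lies arm.grasp_offset behind it (arm.grasp_offset is the distance from the TCP to the grasp point, in m); z points along the fingers, y is the line along which they close (so a half turn about z gives the same grasp; the last joint's range is limited). The gripper opens to 88 mm and grips with 3 to 60 N. Pads are 18 mm wide; open, the fingers measure 123 mm over their backs; the gripper's body (75 mm by 187 mm) begins 45 mm behind the grasp point.
Start: joints at [-1.335, 0.181, 1.607, -0, 1.354, -0.206], TCP at [0.246, -0.52, 0.239] pointing down, gripper open.
Joint ranges: [-2.99, 2.99], [-0.89, 2.07], [0.3, 2.58], [-1.14, 4.28], [0, 2.63], [-3.12, 3.12]. Speed limits (rad/s): [2.57, 2.57, 3.01, 3.14, 3.14, 3.14].

### API

Orientations are given as a unit quaternion [x, y, z, w].
In Python, from plant import arm gives the robot as it stands. Calls block until the motion is done:
- arm.goto(position, orientation): joint-space move of the TCP to a pose.
- arm.servo_line(position, rotation=None, speed=0.15, f_stop=None): straight line of the TCP; rotation=None keeps the orientation; speed is the mean speed in m/s. With f_stop (N) it stops when the force on the tool has changed by that much, and returns True; else False.
- arm.set_joints(angles): joint-space move.
- arm.command_gripper(opening, effort=None): finger opening in m; effort is the grip in N (None keeps the last); returns when the fingers have stopped.
- arm.dwell(seconds).
- arm.ik(position, orientation): joint angles nearest the present ones, or None.
- arm.capture(name): name is "scene" or "side" or "wrist"; returns (picture, depth): 420x560x3 uint8, blue, green, red; 420x560 float32, m along the optical axis (not along the pixel's ray), 0 where there is no reading.
- arm.camera_model(name): a dict with "fx", "fy", "cx", "cy" (pixels), "dist" ([k1, k2, p1, p2, k3] as OpenCV has them; the pictures are not rectified), "extrinsics" (4x4, takes a point from camera to world coordinates). Camera axes: x right, y down, z forward; pixel columns grow to the right and rows downward; lengths in m; the calibration is good to about 2 mm. A picture is of the moment at which its call begins: read the wrist's pose just before it. camera_model takes no time and is no camera call; for the wrist camera it gives the pose at the moment of the call.
A pose or a line that the arm cannot do raises arm.MotionError and nothing moves.
- arm.hand_in(): hands the job in; it is judged then, once.
Readings, each from a call of its own:
- arm.read_clock(): time.
- arm.read_joints(): joint angles.
- arm.read_qd(): joint speeds.
- arm.read_joint_torque(): joint torques, N m.
- arm.read_tcp_pos(): TCP position.
- arm.read_tool_rot(): TCP orientation.
- arm.read_wrist_force(): force on the tool from outside, world axes, zero at the start.
- arm.read_moment(): the same for the moment, N m.
- arm.read_gripper_width(): finger opening in m.
- arm.read_finger_force(): force on a finger pad.
Only numpy, scipy, OpenCV 4.12 (cv2) and the standard library are available. Lean on these libraries where they do the work, as an engineer would, in place of code of your own. Each camera call takes 0.05 s, during which the arm holds its last target. There are 200 camera calls.

### The job

Book out the bead: pick up the yellow hand scanner, hold its red window steady and square to the striped label on the wooden ticket stand from roughly 10 cm away for a good second, then set it gently back upright on the middle of its blue mat and let go. Then lift the bead tray by its upright fin, carry it without tipping it or letting the loose bead roll out of its pocket, and finish while still holding the tray still and level, centred over the terrazzo block with its underside about 5 cm above the block's top. Do not touch the bead or shift the can, glass bowl or bench pin.

Things in the scene. Friction and masses are not known exactly. Their poses are not given: they have to be found in the camera images.
- scanner: Yellow hand scanner with a black head, loose, 0.16 kg nominal. Starts upright on the blue mat. Origin at the centre of its underside; x forward (to the head), z up. The yellow grip is a box 40 mm wide (y), 44 mm tall, from x = -53 to +37 mm; the black head is 46 mm wide and lies at x = +22 to +52 mm, z = 14 to 44 mm. Grip it across y behind the head, x = -25 to 0 mm.
- scanner_lens (a point): Centre of the scanner's tilted red window, at (52, 0, 26) mm in the scanner's frame. Its x axis is the viewing beam: forward and 0.70 rad (40 degrees) below level when the scanner is upright; its y axis is the scanner's y axis.
- scanner_mat: Blue rubber mat, fixed, 150 x 90 x 4 mm, the scanner's home. Origin at the centre of its underside (its top is 4 mm higher).
- label_face (a point): Centre of the striped white label (72 mm wide, 60 mm along the slope) on the sloping face of the fixed wooden ticket stand, 46 mm above the table. x axis points straight out of the label, 0.70 rad (40 degrees) above level and roughly towards the robot; y axis lies level across the label. The stand is within 55 mm of this point sideways and reaches 85 mm above the table.
- tray: Pale wooden tray with a dark fin, loose, 0.16 kg nominal, plate 150 (x) x 70 (y) x 10 mm, flat on the table. Origin at the centre of its underside, z up. In its middle stands a carrying fin 56 mm long (along x), 12 mm thick (y), its top 71 mm above the underside; grip it across y. The pocket with the bead lies at x = -46 mm; a cork pad covers the other end.
- pocket (a point): Point at (-46, 0, 19) mm in the tray's frame: where the bead's centre is when it lies in the middle of its pocket (round, 40 mm wide, 3 mm deep, flat floor).
- bead_center (a point): Centre of the orange bead, a loose 24 mm ball (19 g) that can roll about inside the pocket.
- block: Fixed speckled terrazzo block, 100 x 80 x 30 mm, with a brass disc in its top. Origin at the centre of its underside (top 30 mm higher).
- can: Bystander: yellow and silver drinks can, loose, 66 mm wide, 120 mm tall; origin at the centre of its underside.
- bowl: Bystander: glass bowl of shells, loose, 110 mm wide, 55 mm tall; origin at the centre of its underside.
- bench_pin: Bystander: small wooden bench pin, loose board 130 x 55 mm, 20 mm tall; origin at the centre of its underside.
Mind the look-alikes: they are no part of the job. Of the things that look like the block, take the one that is farthest from the robot's base at the start.

How it is judged:
By the outcome, as a careful person would: the job done as asked, in the order asked, and still so for the second after the job is handed in, while the arm keeps its last pose, push and grip.
It also fails if it takes over 67 s, if anything falls off the work surface, if the arm or the gripper's body presses on something with over 40 N, if the wrist force passes 120 N, or if a joint passes its speed limit or range.

## Working session

There is one attempt and no reset: what is moved stays moved. The work goes in short steps, each a Python script; the robot and the scene stay as the last script left them, time stands still between calls to the robot, and variables do not carry over. Pictures are saved under pics/ and viewed, at most 10 in all, crops included, and the job is handed in when it is done.

```bash
mkdir -p pics; ls; python3 - <<'E'
from plant import arm
import cv2, numpy as np
for n in ("scene","side"):
    p,d=arm.capture(n); cv2.imwrite(f"pics/{n}0.png",p); np.save(f"pics/{n}0.npy",d)
    m=arm.camera_model(n); print(n,{k:np.round(v,3).tolist() for k,v in m.items()}, (d>0).mean())
print(arm.grasp_offset, arm.read_clock(), arm.read_tool_rot(), arm.read_tcp_pos())
m=arm.camera_model("wrist");print(np.round(m["extrinsics"],3),m["fx"])
a=cv2.imread("pics/scene0.png");cv2.imwrite("pics/scene0b.png",cv2.resize(a,(800,600),interpolation=cv2.INTER_CUBIC))
E
```

```text
pics
scene {'fx': 403.13, 'fy': 403.13, 'cx': 275.246, 'cy': 202.412, 'dist': [-0.043, 0.0, 0.0, 0.0, 0.0], 'extrinsics': [[-0.265, 0.842, -0.47, 0.959], [0.964, 0.226, -0.138, 0.137], [-0.011, -0.49, -0.872, 0.962], [0.0, 0.0, 0.0, 1.0]]} 0.996016156462585
side {'fx': 539.477, 'fy': 539.477, 'cx': 273.637, 'cy': 214.207, 'dist': [-0.144, 0.0, 0.0, 0.0, 0.0], 'extrinsics': [[-0.999, -0.007, 0.035, 0.408], [-0.033, 0.532, -0.846, 1.241], [-0.012, -0.847, -0.532, 0.843], [0.0, 0.0, 0.0, 1.0]]} 0.9960586734693877
0.0187 0.1 [ 9.75698719e-01  2.19115050e-01 -2.06245818e-05 -7.77368011e-04] [ 0.24574844 -0.51931089  0.23790818]
[[ 0.428 -0.869 -0.248  0.308]
 [-0.904 -0.412 -0.117 -0.49 ]
 [-0.     0.274 -0.962  0.384]
 [ 0.     0.     0.     1.   ]] 315.431287254439
```

View pics/scene0b.png

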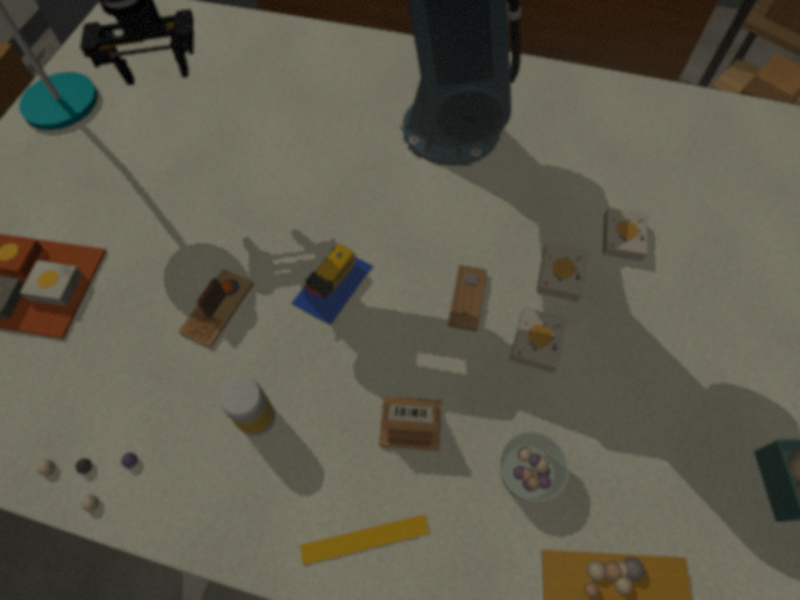

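View pics/side0.png

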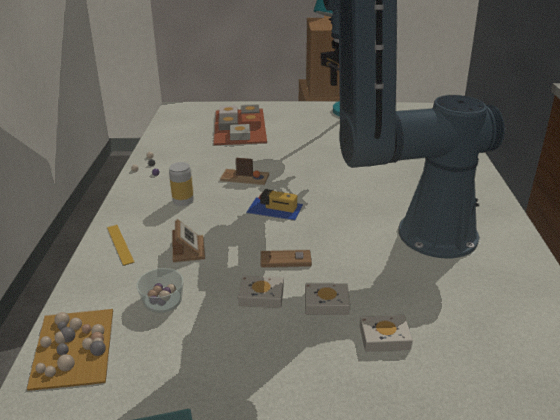

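The scene view (enlarged ×1.43) shows:
- Scanner on the blue mat at (332,272), with its head toward the lower left.
- Tray at (217,305), with its bead at (230,287).
- Stand and label at (411,415).
- Can at (247,405), bowl at (533,467) and bench pin at (467,297).

The block candidates are three speckled ones at (538,337), (562,270) and (627,233), plus the blocks on the red board at about (50,283). I'll measure positions next.

```bash
cat > h.py <<'E'
import cv2, numpy as np
def rays(m,uv):
    K=np.array([[m["fx"],0,m["cx"]],[0,m["fy"],m["cy"]],[0,0,1.]])
    q=cv2.undistortPoints(np.float64(uv).reshape(-1,1,2),K,np.float64(m["dist"])).reshape(-1,2)
    return np.c_[q,np.ones(len(q))]
def cloud(m,d,uv):            # world points from depth
    uv=np.int32(np.round(uv)).reshape(-1,2); E=np.array(m["extrinsics"])
    z=d[uv[:,1],uv[:,0]]
    return (rays(m,uv)*z[:,None])@E[:3,:3].T+E[:3,3]
def plane(m,uv,h):            # ray onto z=h
    E=np.array(m["extrinsics"]); r=rays(m,uv)@E[:3,:3].T; o=E[:3,3]
    return o+r*((h-o[2])/r[:,2])[:,None]
def pts(m,d,mask): 
    v,u=np.nonzero(mask&(d>0)); return cloud(m,d,np.c_[u,v])
def rect(P):                  # min-area rect in xy: centre, long, short, long-axis yaw
    b=cv2.boxPoints(cv2.minAreaRect(np.float32(P[:,:2]))); a=b[1]-b[0]; c=b[2]-b[1]
    if np.linalg.norm(a)<np.linalg.norm(c): a,c=c,a
    return b.mean(0),np.linalg.norm(a),np.linalg.norm(c),np.arctan2(a[1],a[0])
def nrm(a): return a/np.linalg.norm(a)
E
python3 - <<'E'
from plant import arm
from h import *
m=arm.camera_model("scene"); d=np.load("pics/scene0.npy"); a=cv2.imread("pics/scene0.png")
s=560/800
np.set_printoptions(precision=3,suppress=True)
for n,u in dict(blkA=(538,345),blkB=(562,262),blkC=(627,242),red=(50,283),red2=(10,250),scan=(338,262),can=(243,388),bowl=(533,467),pin=(467,305),label=(411,412),bead=(230,287),fin=(213,290),table=(440,365)).items():
    p=cloud(m,d,[np.array(u)*s])[0]; print(n,p,np.hypot(*p[:2]))
hsv=cv2.cvtColor(a,cv2.COLOR_BGR2HSV)
H,S,V=cv2.split(hsv)
def roi(x0,y0,x1,y1):
    r=np.zeros(a.shape[:2],bool); r[int(y0*s):int(y1*s),int(x0*s):int(x1*s)]=1; return r
def show(n,P):
    print(n,len(P),*rect(P),'z',np.percentile(P[:,2],[5,50,95]))
show('mat',pts(m,d,roi(285,235,380,330)&(H>105)&(H<130)&(S>120)))
show('scanyel',pts(m,d,roi(285,235,380,330)&(H>18)&(H<32)&(S>120)))
# height-based
V_,U_=np.mgrid[:420,:560]; W=cloud(m,d,np.c_[U_.ravel(),V_.ravel()]).reshape(420,560,3); Z=W[...,2]
show('scantop',W[roi(285,235,380,330)&(Z>.04)])
show('tray',W[roi(170,255,265,355)&(Z>.005)&(Z<.016)])
show('fin',W[roi(170,255,265,355)&(Z>.06)])
for n,r in dict(A=(505,300,572,372),B=(535,240,590,302),C=(598,200,655,262)).items(): show(n,W[roi(*r)&(Z>.024)&(Z<.036)])
show('stand',W[roi(370,390,450,455)&(Z>.01)])
show('label',W[roi(370,390,450,425)&(Z>.01)&(S<60)&(Z<.09)])
show('pin',W[roi(440,255,495,335)&(Z>.015)])
show('can',W[roi(215,365,280,440)&(Z>.11)])
x=cv2.resize(a[180:270,320:480],(800,450),interpolation=cv2.INTER_CUBIC); cv2.imwrite("pics/blocks.png",x)
sd=cv2.imread("pics/side0.png"); cv2.imwrite("pics/blk2.png",np.vstack([cv2.resize(a[150:270,350:470],(600,600))[::1][:300*2:1][:300],cv2.resize(sd[95:150,200:310],(600,300))]))
E
```

```text
blkA [0.499 0.266 0.032] 0.5654877089279073
blkB [0.316 0.283 0.031] 0.42452702027028133
blkC [0.233 0.403 0.026] 0.4657228404383683
red [ 0.617 -0.642  0.038] 0.8897975420815517
red2 [ 0.573 -0.759  0.041] 0.9511873730553098
scan [ 0.435 -0.123  0.047] 0.45204657237406454
can [ 0.734 -0.174  0.119] 0.7546944382980111
bowl [0.711 0.29  0.027] 0.7678864836505971
pin [0.448 0.129 0.016] 0.4663180838059516
label [0.677 0.081 0.04 ] 0.6815596039199867
bead [ 0.529 -0.311  0.022] 0.6130429412439079
fin [ 0.559 -0.321  0.06 ] 0.6447287026482289
table [0.569 0.106 0.002] 0.5783519612753583
mat 694 [ 0.462 -0.132] 0.14530697 0.084903926 -0.27782574 z [0.001 0.004 0.007]
scanyel 451 [ 0.435 -0.14 ] 0.08773824 0.061239943 -0.28450722 z [0.023 0.047 0.05 ]
scantop 558 [ 0.692 -0.03 ] 0.62470865 0.09373854 0.4113555 z [0.043 0.047 0.051]
tray 992 [ 0.556 -0.335] 0.21010824 0.1553281 0.55353045 z [0.006 0.009 0.013]
fin 141 [ 0.767 -0.109] 0.6233875 0.05036293 0.82850164 z [0.061 0.07  0.962]
A 1117 [0.482 0.266] 0.101029366 0.078719355 -0.052004226 z [0.027 0.03  0.032]
B 958 [0.329 0.287] 0.102945544 0.08105621 -0.0025568313 z [0.027 0.03  0.033]
C 836 [0.206 0.399] 0.10462766 0.078219175 0.050966572 z [0.027 0.03  0.033]
stand 1371 [0.802 0.105] 0.32066023 0.099709 0.19442603 z [0.011 0.046 0.073]
label 271 [0.681 0.081] 0.06809268 0.036215615 -1.3731314 z [0.028 0.048 0.066]
pin 554 [0.66  0.139] 0.5974594 0.054541733 0.055807125 z [0.015 0.017 0.02 ]
can 627 [ 0.832 -0.024] 0.4065439 0.060448598 1.0528225 z [0.112 0.12  0.123]
```

```bash
python3 - <<'E'
from plant import arm
from h import *
m=arm.camera_model("scene"); d=np.load("pics/scene0.npy"); a=cv2.imread("pics/scene0.png"); s=.7
np.set_printoptions(precision=4,suppress=True)
sd=cv2.imread("pics/side0.png")
cv2.imwrite("pics/blk2.png",np.vstack([cv2.resize(a[135:265,345:475],(400,400)),]) if 0 else np.hstack([cv2.resize(a[135:265,345:475],(400,400),interpolation=2),cv2.resize(a[160:240,0:80],(400,400),interpolation=2)]))
H,S,V=cv2.split(cv2.cvtColor(a,cv2.COLOR_BGR2HSV))
V_,U_=np.mgrid[:420,:560]; W=cloud(m,d,np.c_[U_.ravel(),V_.ravel()]).reshape(420,560,3); W[d<=0]=-9; Z=W[...,2]
def roi(x0,y0,x1,y1):
    r=np.zeros(a.shape[:2],bool); r[int(y0*s):int(y1*s),int(x0*s):int(x1*s)]=1; return r
def show(n,mask):
    k=cv2.connectedComponentsWithStats(mask.astype(np.uint8)); i=1+np.argmax(k[2][1:,4]); P=W[k[1]==i]
    print(n,len(P),*rect(P),'mean',P.mean(0)); return P
show('scantop',roi(285,235,380,330)&(Z>.042)&(Z<.056))
y=show('scanyel',roi(285,235,380,330)&(Z>.042)&(Z<.056)&(S>120)&(H>18)&(H<32))
show('scanblk',roi(285,235,380,330)&(Z>.035)&(Z<.056)&(V<60))
show('tray',roi(170,255,265,355)&(Z>.005)&(Z<.016)&(S>70))
show('fin',roi(170,255,265,355)&(Z>.063)&(Z<.08))
show('bead',roi(170,255,265,355)&(Z>.015)&(Z<.04)&(H<20)&(S>130))
show('pin',roi(440,255,495,335)&(Z>.013)&(Z<.03))
show('can',roi(215,365,280,440)&(Z>.11)&(Z<.13))
show('bowl',roi(490,425,580,510)&(Z>.02)&(Z<.07))
show('redblk',roi(15,255,90,315)&(Z>.03)&(Z<.05))
P=show('label',roi(383,400,440,428)&(Z>.015)&(Z<.09)&(S<70))
P=W[roi(393,405,430,424)]; c=P.mean(0); n=np.linalg.svd(P-c)[2][2]; n*=np.sign(n[2]); print('label',c,n,np.arcsin(n[2]),np.arctan2(n[1],n[0]), P.min(0),P.max(0))
E
```

```text
scantop 519 [ 0.4498 -0.1353] 0.104613535 0.045109827 -0.28518844 mean [ 0.4538 -0.1344  0.0473]
scanyel 365 [ 0.4408 -0.1307] 0.082447596 0.040225238 -0.28971493 mean [ 0.4413 -0.1303  0.0474]
scanblk 202 [ 0.4894 -0.1457] 0.0469991 0.037989233 1.4396763 mean [ 0.4896 -0.1447  0.0453]
tray 932 [ 0.5668 -0.3262] 0.15197955 0.07256717 -0.1605381 mean [ 0.5793 -0.3224  0.0096]
fin 114 [ 0.5675 -0.3262] 0.055856515 0.013787304 -0.16075693 mean [ 0.5683 -0.3261  0.0691]
bead 60 [ 0.5278 -0.317 ] 0.028100673 0.018252846 0.5352685 mean [ 0.5304 -0.3161  0.0267]
pin 806 [0.4263 0.1254] 0.130115 0.054872163 0.048646796 mean [0.4279 0.1257 0.016 ]
can 614 [ 0.7457 -0.1744] 0.060273245 0.059548534 -1.1343341 mean [ 0.7474 -0.1734  0.119 ]
bowl 796 [0.7143 0.2856] 0.109888166 0.10915967 0.21598111 mean [0.7019 0.2941 0.0436]
redblk 782 [ 0.6101 -0.6508] 0.08923142 0.07699151 -1.4801317 mean [ 0.6115 -0.6476  0.0375]
label 314 [0.6811 0.0798] 0.06944183 0.039411496 -1.3984917 mean [0.682  0.0802 0.0478]
label [0.6527 0.0539 0.0199] [-0.6799 -0.0057  0.7332] 0.8230807086022647 -3.1331604885642097 [-9. -9. -9.] [0.7113 0.1129 0.0768]
```

View pics/blk2.png

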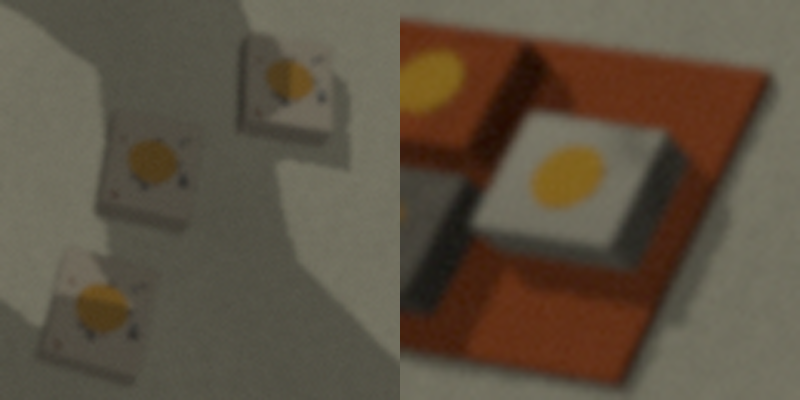

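The crop shows that the red-board blocks are plain grey and unspeckled, so they are look-alikes. The three speckled terrazzo blocks match the description. The farthest from the base is A at (538,337), at (0.482, 0.266), 0.55 m away and 101×79 mm, so that is the target.

Next I'll hover over the scanner, take a wrist look, and fit the label plane.

```bash
cat >> h.py <<'E'
from scipy.spatial.transform import Rotation as R
def down(yaw):   # tool down, closing axis (y) perpendicular to yaw direction
    c,s=np.cos(yaw),np.sin(yaw)
    return R.from_matrix(np.array([[c,s,0],[s,-c,0],[0,0,-1]])).as_quat()
def pick(arm,p,yaw):  # of the two equivalent grasps the one with least wrist travel
    o=[(np.abs(np.array(j)-arm.read_joints()).max(),i,q) for i,q in enumerate((down(yaw),down(yaw+np.pi))) if (j:=arm.ik(p,q)) is not None]
    return min(o)[2]
def grid(m,d):
    V,U=np.mgrid[:420,:560]; W=cloud(m,d,np.c_[U.ravel(),V.ravel()]).reshape(420,560,3); W[d<=0]=-9; return W
def big(W,mask):
    k=cv2.connectedComponentsWithStats(mask.astype(np.uint8)); return W[k[1]==1+np.argmax(k[2][1:,4])]
E
python3 - <<'E'
from plant import arm
from h import *
np.set_printoptions(precision=4,suppress=True)
m=arm.camera_model("scene"); d=np.load("pics/scene0.npy"); W=grid(m,d)
P=W[284:298,275:302].reshape(-1,3); P=P[P[:,2]>.015]; c=P.mean(0)
for _ in range(2):
    n=np.linalg.svd(P-c,full_matrices=False)[2][2]; n*=np.sign(n[2]); r=(P-c)@n; P=P[abs(r)<.004]; c=P.mean(0)
print('label plane',len(P),c,n,'elev',np.arcsin(n[2]),'yaw',np.arctan2(n[1],n[0]))
yaw=-.287; o=np.array([.4498,-.1353]); f=np.array([np.cos(yaw),np.sin(yaw)])
g=np.r_[o-.012*f,.19]; q=pick(arm,g,yaw); print(q,arm.ik(g,q))
arm.goto(g,q)
m=arm.camera_model("wrist"); a,d=arm.capture("wrist"); cv2.imwrite("pics/w1.png",a); W=grid(m,d); Z=W[...,2]
H,S,V=cv2.split(cv2.cvtColor(a,cv2.COLOR_BGR2HSV))
near=np.hypot(W[...,0]-.45,W[...,1]+.135)<.12
print('mat',rect(big(W,near&(H>105)&(H<130)&(S>110)&(Z<.012))))
print('top',rect(big(W,near&(Z>.04)&(Z<.056))))
print(arm.read_clock())
E
```

```text
label plane 371 [0.686  0.0833 0.0524] [-0.7329 -0.1395  0.6659] elev 0.728682651153967 yaw -2.95353142588033
[ 0.9897 -0.143   0.      0.    ] [-0.5526 -0.0354  1.9411 -0.      1.2359  1.3052]
mat (array([ 0.4593, -0.1327], dtype=float32), np.float32(0.148111), np.float32(0.08834498), np.float32(-0.26434463))
top (array([ 0.4471, -0.1364], dtype=float32), np.float32(0.10401579), np.float32(0.045440957), np.float32(-0.30483377))
1.75
```

View pics/w1.png

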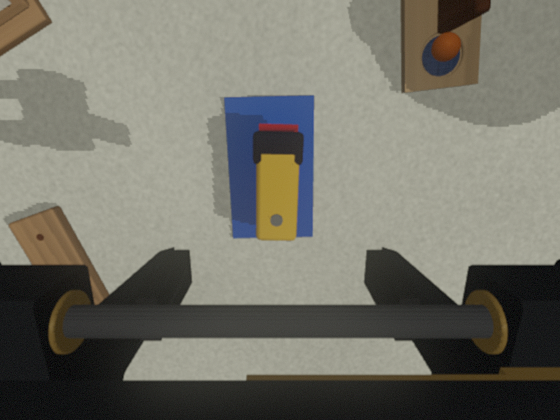

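Wrist view: the scanner is at (277,185), head up, toward the rear of the mat at (272,165), so it sits about 1 cm off the mat's centre. Both views agree to 2–3 mm, so I'll grasp and scan.

```bash
python3 - <<'E'
from plant import arm
from h import *
np.set_printoptions(precision=4,suppress=True)
yaw=-.292; o=np.array([.4487,-.1358]); f=np.array([np.cos(yaw),np.sin(yaw)])
g=np.r_[o-.012*f,.010]; q=pick(arm,np.r_[g[:2],.1],yaw)
arm.servo_line(np.r_[g[:2],.10],q,speed=.15)
hit=arm.servo_line(g,speed=.08,f_stop=8); print('hit',hit,arm.read_tcp_pos())
arm.command_gripper(.02,25); print('w',arm.read_gripper_width(),arm.read_finger_force())
arm.servo_line(g+[0,0,.12],speed=.1); print('w',arm.read_gripper_width(),arm.read_wrist_force())
by=.18; e=.70; b=np.array([np.cos(by),np.sin(by),0])
n=np.r_[-np.cos(e)*b[:2],np.sin(e)]
L=np.array([.6815,.0800,.046])+.10*n
org=L-.052*b-[0,0,.026]            # scanner origin
t=org-.012*b+[0,0,.006]; print('tcp target',t)
q2=pick(arm,t,by)
arm.servo_line(t+[-.03,0,.04],q2,speed=.12); arm.servo_line(t,speed=.06)
arm.dwell(.3)
for n_ in ("side","wrist"):
    a,d=arm.capture(n_); cv2.imwrite(f"pics/scan_{n_}.png",a)
    if n_=="side": cv2.imwrite("pics/scan_crop.png",cv2.resize(a[170:290,130:290],(800,600),interpolation=2))
print(arm.read_tcp_pos(),R.from_quat(arm.read_tool_rot()).as_matrix(),arm.read_clock())
E
```

```text
hit False [ 0.4376 -0.1326  0.0105]
w 0.03960735526955005 24.97827112209052
w 0.03982296859474084 [ 0.3703 -0.0871 -1.3568]
tcp target [0.5433 0.0548 0.0904]
[0.5433 0.0548 0.0906] [[ 0.9839  0.179   0.0003]
 [ 0.179  -0.9839 -0.    ]
 [ 0.0003  0.0001 -1.    ]] 9.125
```

View pics/scan_crop.png

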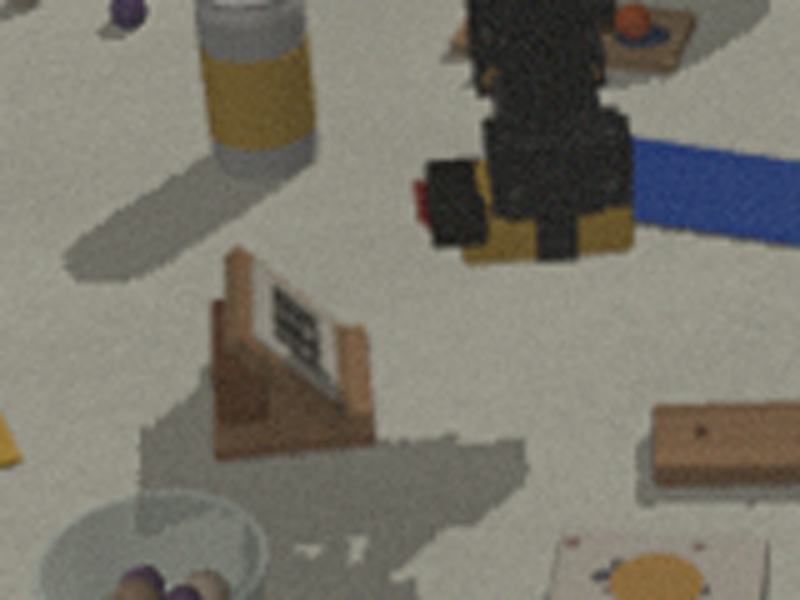

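View pics/scan_wrist.png

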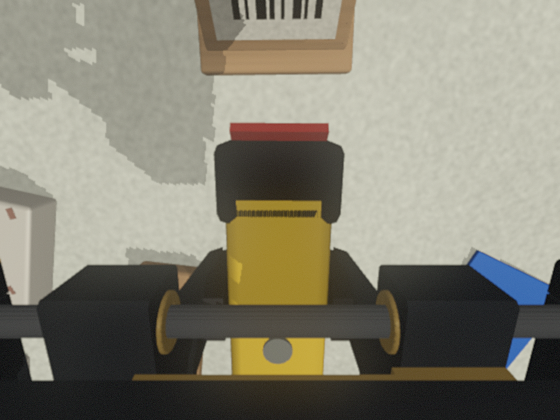

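The scanner is held level in the side view. In the wrist view, the stand's front edge (202–352, mid 277) lines up squarely with the scanner's centre (279). I'll check its tilt from depth, dwell, then take it back to the mat.

```bash
python3 - <<'E'
from plant import arm
from h import *
np.set_printoptions(precision=4,suppress=True)
m=arm.camera_model("wrist"); a,d=arm.capture("wrist"); W=grid(m,d)
P=W[220:300,240:320].reshape(-1,3); P=P[P[:,2]>.1]; c=P.mean(0); n=np.linalg.svd(P-c,full_matrices=False)[2][2]; n*=np.sign(n[2])
print('top normal',n,c)
E2=W[125:140,235:325].reshape(-1,3); print('lens area',np.median(E2,0))
H,S,V=cv2.split(cv2.cvtColor(a,cv2.COLOR_BGR2HSV))
arm.dwell(1.8); print(arm.read_clock(),arm.read_gripper_width())
E
```

```text
top normal [-0.002   0.0005  1.    ] [0.5628 0.0569 0.1288]
lens area [0.608  0.0651 0.1183]
10.975 0.0398571010220159
```

```bash
python3 - <<'E'
from plant import arm
from h import *
np.set_printoptions(precision=4,suppress=True)
yaw=-.268; o=np.array([.4597,-.1325]); f=np.array([np.cos(yaw),np.sin(yaw)])
g=np.r_[o-.012*f,.0100]
p=arm.read_tcp_pos()
arm.servo_line(np.array(p)+[-.03,-.01,.04],speed=.12)
q=pick(arm,g+[0,0,.1],yaw)
arm.servo_line(g+[0,0,.10],q,speed=.13); arm.servo_line(g+[0,0,.012],speed=.08)
hit=arm.servo_line(g-[0,0,.001],speed=.02,f_stop=2.5); print('hit',hit,arm.read_tcp_pos(),arm.read_wrist_force())
arm.dwell(.2); arm.command_gripper(.06); arm.command_gripper(.085); 
arm.servo_line(g+[0,0,.14],speed=.15)
# on to the tray, look from above it
ty=-.16; t=np.array([.5671,-.3262,.20]); q=pick(arm,t,ty); arm.goto(t,q)
m=arm.camera_model("wrist"); a,d=arm.capture("wrist"); cv2.imwrite("pics/w2.png",a); W=grid(m,d); Z=W[...,2]
H,S,V=cv2.split(cv2.cvtColor(a,cv2.COLOR_BGR2HSV)); near=np.hypot(W[...,0]-.567,W[...,1]+.326)<.12
print('tray',rect(big(W,near&(Z>.004)&(Z<.016)&(S>60))),'fin',rect(big(W,near&(Z>.06)&(Z<.08))))
a,d=arm.capture("scene"); W=grid(arm.camera_model("scene"),d); Z=W[...,2]; cv2.imwrite("pics/s2.png",cv2.resize(a[150:260,100:280],(800,490)))
H,S,V=cv2.split(cv2.cvtColor(a,cv2.COLOR_BGR2HSV)); near=np.hypot(W[...,0]-.46,W[...,1]+.133)<.12
B=big(W,near&(Z>.04)&(Z<.056)); print('scanner',rect(B),B[:,2].mean(),'mat',rect(big(W,near&(H>105)&(H<130)&(S>120))),arm.read_clock())
E
```

```text
hit True [ 0.4479 -0.1292  0.01  ] [-0.2938 -0.1284  4.3511]
tray (array([ 0.5644, -0.3275], dtype=float32), np.float32(0.1497842), np.float32(0.06981408), np.float32(-0.1696694)) fin (array([ 0.5646, -0.3275], dtype=float32), np.float32(0.055405397), np.float32(0.011705561), np.float32(-0.16154216))
scanner (array([ 0.461 , -0.1305], dtype=float32), np.float32(0.105462775), np.float32(0.0463005), np.float32(-0.30052993)) 0.04718363123454427 mat (array([ 0.4624, -0.1322], dtype=float32), np.float32(0.1454114), np.float32(0.085889325), np.float32(-0.25914484)) 18.3167
```

View pics/w2.png

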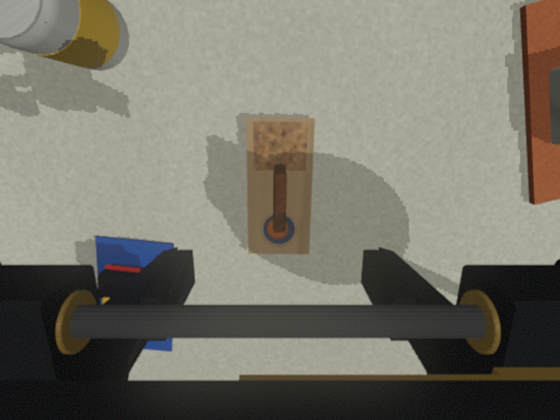

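View pics/s2.png

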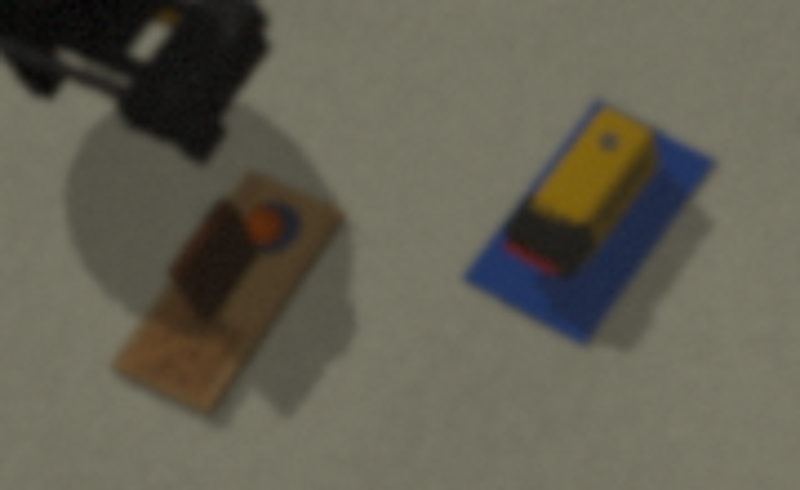

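The scanner is back upright and within about 3 mm of the mat's centre, at (575,190) in the crop. The wrist view shows the tray fin at (280,198) and the bead in its pocket at (279,229). Next I'll lift and carry the tray gently.

```bash
python3 - <<'E'
from plant import arm
from h import *
np.set_printoptions(precision=4,suppress=True)
m=arm.camera_model("side"); a,d=arm.capture("side"); W=grid(m,d); Z=W[...,2]
r=rect(big(W,(abs(W[...,0]-.482)<.08)&(abs(W[...,1]-.266)<.075)&(Z>.024)&(Z<.036))); print('block side',r)
b=(np.array([.482,.266])+r[0])/2 if np.hypot(*(r[0]-[.482,.266]))<.008 else np.array([.481,.2657])
yaw=-.163; g=np.array([.5657,-.327,.033]); q=pick(arm,g+[0,0,.06],yaw)
arm.servo_line(g+[0,0,.07],q,speed=.12)
print('hit',arm.servo_line(g,speed=.07,f_stop=6)); arm.command_gripper(.004,30); print(arm.read_gripper_width(),arm.read_finger_force())
z0=arm.read_tcp_pos()[2]
arm.servo_line(np.r_[g[:2],z0+.13],speed=.06); print(arm.read_wrist_force(),arm.read_gripper_width())
T=np.r_[b,z0+.08]; print('T',T)
arm.servo_line(T+[0,0,.05],down(-.052) if np.dot(q,down(yaw))**2>.5 else down(-.052+np.pi),speed=.08)
arm.servo_line(T,speed=.04); arm.dwell(.5)
a,d=arm.capture("side"); cv2.imwrite("pics/end_side.png",cv2.resize(a[170:350,150:390],(800,600),interpolation=2)); W=grid(m,d); Z=W[...,2]
P=W[(abs(W[...,0]-.482)<.09)&(abs(W[...,1]-.266)<.06)&(Z>.083)&(Z<.096)]; print('tray top',rect(P),P.mean(0))
c=P.mean(0); print(np.linalg.svd(P-c,full_matrices=False)[2][2])
a,d=arm.capture("scene"); cv2.imwrite("pics/end_scene.png",cv2.resize(a[180:300,300:460],(800,600),interpolation=2))
print(arm.read_tcp_pos(),arm.read_clock(),arm.read_gripper_width())
E
```

```text
block side (array([0.4803, 0.2676], dtype=float32), np.float32(0.10038278), np.float32(0.08434124), np.float32(-0.05850701))
hit False
0.011707843866229391 29.9961572047323
[ 0.0639  0.1875 -2.4257] 0.012061664776530995
T [0.4811 0.2668 0.113 ]
tray top (array([0.4821, 0.2671], dtype=float32), np.float32(0.15086894), np.float32(0.07900422), np.float32(-0.06259835)) [0.4831 0.2768 0.0885]
[-0.0042  0.0164  0.9999]
[0.4811 0.2668 0.113 ] 33.5417 0.012144238536503978
```

View pics/end_side.png

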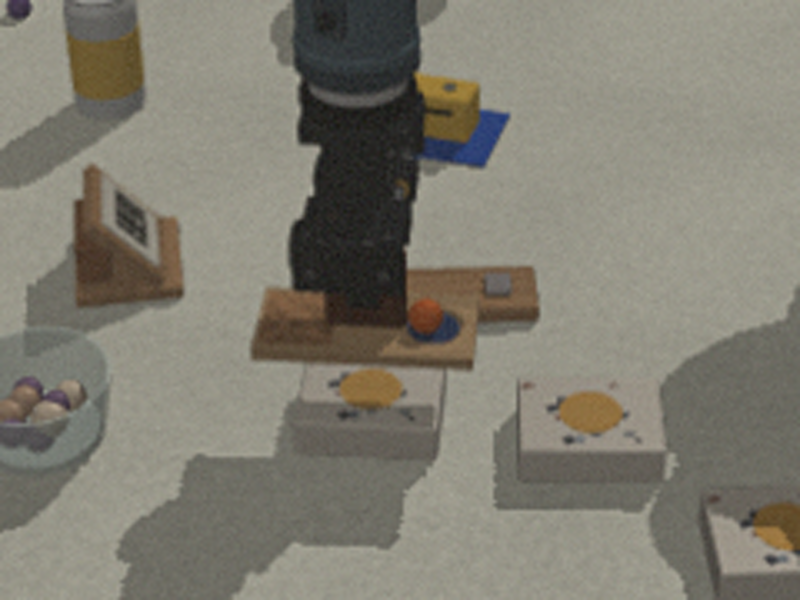

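The tray is level, its top 88–90 mm above the table, so its underside is about 5 cm above the block. It is centred on the block at (370,390), and the bead is in its pocket at (427,315).

```bash
python3 -c "
from plant import arm
print(arm.hand_in())"
```

```text
the job is handed in; nothing more can be done
None
```

I scanned the label, put the scanner back upright within about 3 mm of its mat's centre, and handed in at about 34 s, holding the tray level and centred about 5 cm above the farthest terrazzo block, with the bead still in its pocket.

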